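# Grade the pigment mill's grinding media with the slotted scoop

## Robot

A 6-joint arm with a two-finger parallel gripper is mounted at the origin on the work surface; the furniture and walls round the work are solid. World frame = base frame: x ahead of the robot, y to its left, z up, the work surface at z = 0. Lengths are in mm, angles in rad, forces in N, time in s.
With the tool pointing down it reaches from about 425 to 925 mm from the base axis. Payload 12.5 kg.
Tool frame: the origin (TCP) lies between the finger pads; the fingertips stand 14 mm ahead of it and the grasp point (between the pads) lies 5 mm behind it; z points along the fingers, y is the line along which they close (so a half turn about z gives the same grasp; the last joint's range is limited). The gripper opens to 85 mm and grips with 20 to 120 N. Pads are 22 mm wide; open, the fingers measure 114 mm over their backs; the gripper's body (76 mm by 85 mm) begins 54 mm behind the grasp point. The pads swing forward as they close: fully open they stand 13 mm farther back than shut.
Start: joints at [1.114, 0.491, 1.559, -0, 1.092, -0.106], TCP at [214.765, 586.96, 218.427] pointing down, gripper open.
Joint ranges: [-3.1, 3.1], [-0.84, 2.19], [0.05, 2.79], [-1.13, 4.28], [0.06, 2.93], [-2.69, 2.69]. Speed limits (rad/s): [2.22, 2.22, 2.79, 3.14, 3.14, 3.14].

## Interface

Orientations are given as a unit quaternion [w, x, y, z].
In Python, from plant import env gives the robot as it stands. The module is installed in compiled form; this text tells all that it offers.
- The arm moves only by the tool send_rows, never from a script. Its argument "series" is a list of rows, each a list of 6 numbers: the shift along the tool's x, y, z normalised to -1 to 1, where 1 is 200 mm, then the turn, a rotation vector about the tool's x, y, z normalised to -1 to 1, where 1 is 180 degrees. A call has 1 to 12 rows; each row is the pose to reach, as a shift and turn from the pose commanded when the call began, along the tool's axes at that moment, turning the shorter way round; what a row does not reach only later rows make up. A row lasts 1/8 s, in which the tool goes at most 62.5 mm and 10.7 degrees, less where a joint would pass 70% of its speed; a pose out of reach is approached as far as the arm can. A call with a number of a shift or a turn outside -1 to 1 is refused whole. A call with a gripper value outside its range is refused whole. "jaw" is the closure, from 0 (fully open) to 1 (shut), set as the call begins (left out, the last holds). The fingers move at their own pace and stop on an object; "squeeze" is the grip in N (left out, the last holds). Time passes only in rows, so rows that repeat a pose let the fingers close. It gives the time, the measured TCP pose, the force, the opening and the grip force at its end, in the units of the state.
- env.state(): the state, without advancing time (a new reading comes with each control period).
- env.snapshot(name): name is "side" or "top"; returns (picture, depth): 400x640x3 uint8, red, green, blue; 400x640 float32, mm along the optical axis (not along the pixel's ray), 0 where there is no reading.
- env.camera_info(name): a dict with "vfov" (degrees; the focal length in pixels is half the picture's height over the tangent of half this angle, whatever the lens; pixels are square), "cx", "cy" (the principal point, pixels), "camera_from_world" (4x4, takes a point from world to camera coordinates). Camera axes: x right, y down, z forward; pixel columns grow to the right and rows downward; lengths in mm; the calibration is good to about 2 mm. A picture is of the moment at which its call begins. camera_info takes no time and is no camera call.
- env.hand_in(): hands the job in; it is judged then, once.
The state is a dict: "time": time; "q": joint angles; "dq": joint speeds; "joint_torque": joint torques, N m; "eef_pos": TCP position; "ee_rot": TCP orientation; "ft_force": force on the tool from outside, world axes, zero at the start; "torque": the same for the moment, N m; "gripper_width": finger opening in mm; "finger_force": force on a finger pad.
Only numpy, scipy, OpenCV 4.12 (cv2) and the standard library are available. Lean on these libraries where they do the work, as an engineer would, in place of code of your own. Each camera call takes 0.05 s, during which the arm holds its last target. There are 200 camera calls.

## Task

Take the slotted scoop by its grip and scoop the three full-size cream grinding cylinders out of the trough, letting the worn brown stubs drop back through the slots, then tip the cylinders from low over the blue dish into it so that they do not chip. Handle the media with the scoop only, never with the fingers, keep every stub in the trough, leave the white tub and the red jar alone, and finish with the scoop standing upright on the bench.

Things in the scene. Friction and masses are not known exactly. Their poses are not given: they have to be found in the camera images.
- trough: Polished steel pan on rubber feet, fixed to the bench. Inner floor 295 (x) x 150 mm (y), 14 mm above the bench; walls 45 mm tall above the floor, rim 62 mm above the bench and 320 x 163 mm outside. Side walls upright; end walls lean outward a little, 82 degrees to the floor. Origin on the bench under its centre; x along it, y across, z up.
- trough_clear (a point): Where the scoop's origin goes to stand in the clear end of the trough, on the floor: x = -86.5, y = 0, z = 14 mm in the trough's frame, scoop's nose towards +x. The media starts at x over -10 mm; the floor from x = -147 to -10 mm is clear.
- scoop: Slotted sheet-steel scoop, 0.24 kg, standing upright. Tray x = -53 to +67 mm, 140 mm wide (5 mm clear of each trough wall). Floor: five bars along x, 6 mm wide, 3 mm thick, with 26 mm slots between, open at the nose. Back wall 36 mm tall, sides 34 mm falling to 4 at the nose. Origin: underside of the tray, on its middle line; x towards the open nose, z up.
- scoop_grip (a point): Middle line of the scoop's black grip, at x = -101, y = 0, z = 104 mm in the scoop's frame. The grip is a straight bar, 20 mm thick along the scoop's y and 18 mm the other way, leaning back 30 degrees from vertical behind the tray, from x = -69, z = 48 mm to x = -122, z = 139 mm.
- scoop_nose (a point): Underside of the middle of the scoop's nose edge: x = +67, y = 0, z = 0 mm in the scoop's frame.
- dish: Blue ceramic dish (round bowl), loose, 0.6 kg, 190 mm across the rim, 68 mm tall, wall 4 mm, inner floor 5 mm above the bench; origin under its centre, z up.
- cylinder_0: Full-size grinding cylinder, cream ceramic, 34 mm in diameter, 60 mm long, 0.11 kg, lying down at first; too thick for the scoop's slots. Origin at its centre, x along its axis.
- cylinder_1: Full-size grinding cylinder, cream ceramic, 34 mm in diameter, 60 mm long, 0.11 kg, lying down at first; too thick for the scoop's slots. Origin at its centre, x along its axis.
- cylinder_2: Full-size grinding cylinder, cream ceramic, 34 mm in diameter, 60 mm long, 0.11 kg, lying down at first; too thick for the scoop's slots. Origin at its centre, x along its axis.
- stub_0: Worn grinding stub, brown, worn nearly round, 20 mm across, 14 g; passes the scoop's slots in any position. Origin at its centre, x along its axis.
- stub_1: Worn grinding stub, brown, worn nearly round, 20 mm across, 14 g; passes the scoop's slots in any position. Origin at its centre, x along its axis.
- stub_2: Worn grinding stub, brown, worn nearly round, 20 mm across, 14 g; passes the scoop's slots in any position. Origin at its centre, x along its axis.
- stub_3: Worn grinding stub, brown, worn nearly round, 20 mm across, 14 g; passes the scoop's slots in any position. Origin at its centre, x along its axis.
- stub_4: Worn grinding stub, brown, worn nearly round, 20 mm across, 14 g; passes the scoop's slots in any position. Origin at its centre, x along its axis.
- tub: Bystander: white plastic tub with mint-green paint at its rim, 74 mm across and 74 mm tall; origin under its centre.
- sample_jar: Bystander: red sample jar with a white lid, 48 mm across, 58 mm tall; origin under its centre.

How it is judged (in metres and radians):
On the way:
1. at least one full-size cylinder has been lifted clear of the trough in the scoop (((x of cylinder_0 in the frame of scoop between -0.055 and 0.067 m and y of cylinder_0 in the frame of scoop between -0.068 and 0.068 m and z of cylinder_0 in the frame of scoop between 0 and 0.06 m and height (world z) of cylinder_0 above 0.1 m) or (x of cylinder_1 in the frame of scoop between -0.055 and 0.067 m and y of cylinder_1 in the frame of scoop between -0.068 and 0.068 m and z of cylinder_1 in the frame of scoop between 0 and 0.06 m and height (world z) of cylinder_1 above 0.1 m) or (x of cylinder_2 in the frame of scoop between -0.055 and 0.067 m and y of cylinder_2 in the frame of scoop between -0.068 and 0.068 m and z of cylinder_2 in the frame of scoop between 0 and 0.06 m and height (world z) of cylinder_2 above 0.1 m))), for 0.2 s.
At the end, for the whole second after the job is handed in: All three cylinders at rest in the upright dish (centres within 85 mm of its axis, under 75 mm above its foot); all five stubs inside the trough, below its rim; the scoop released, at rest and upright (0.12 rad) on the bench, its underside within 8 mm of the bench top (horizontal distance between each of cylinder_0, cylinder_1, cylinder_2 and dish below 0.085 m and z of cylinder_0 in the frame of dish between 0 and 0.075 m and linear speed of each of cylinder_0, cylinder_1, cylinder_2 below 0.05 m/s and z of cylinder_1 in the frame of dish between 0 and 0.075 m and z of cylinder_2 in the frame of dish between 0 and 0.075 m and x of stub_0 in the frame of trough between -0.155 and 0.155 m and y of stub_0 in the frame of trough between -0.076 and 0.076 m and z of each of stub_0, stub_1, stub_2, stub_3, stub_4 in the frame of trough below 0.055 m and x of stub_1 in the frame of trough between -0.155 and 0.155 m and y of stub_1 in the frame of trough between -0.076 and 0.076 m and x of stub_2 in the frame of trough between -0.155 and 0.155 m and y of stub_2 in the frame of trough between -0.076 and 0.076 m and x of stub_3 in the frame of trough between -0.155 and 0.155 m and y of stub_3 in the frame of trough between -0.076 and 0.076 m and x of stub_4 in the frame of trough between -0.155 and 0.155 m and y of stub_4 in the frame of trough between -0.076 and 0.076 m and height (world z) of scoop below 0.008 m and angle between each of scoop, dish's own z axis and vertical below 0.12 rad and linear speed of scoop below 0.03 m/s); the robot touches nothing.
It fails at once if the fingers or arm touch a cylinder or stub (contact force between any of the fingers, the arm and cylinder_0 above 0.5 N or contact force between any of the fingers, the arm and cylinder_1 above 0.5 N or contact force between any of the fingers, the arm and cylinder_2 above 0.5 N or contact force between any of the fingers, the arm and stub_0 above 0.5 N or contact force between any of the fingers, the arm and stub_1 above 0.5 N or contact force between any of the fingers, the arm and stub_2 above 0.5 N or contact force between any of the fingers, the arm and stub_3 above 0.5 N or contact force between any of the fingers, the arm and stub_4 above 0.5 N).
It fails at once if a full-size cylinder moves faster than 1.8 m/s, as after a fall of about 16 cm (linear speed of any of cylinder_0, cylinder_1, cylinder_2 above 1.8 m/s).
It fails at once if a bystander (tub, sample jar) is moved by more than 20 mm (distance of any of tub, sample_jar from where it was at the start of the episode above 0.02 m).
It also fails if it takes over 72 s, if anything falls off the work surface, if the arm or the gripper's body presses on something with over 40 N, if the wrist force passes 120 N, or if a joint passes its speed limit or range.

## Working session

There is one attempt and no reset: what is moved stays moved. The work goes in short steps, Python scripts to look and compute and a tool call to move; the robot and the scene stay as the last step left them, time stands still between calls to the robot, and variables do not carry over. Pictures are saved under pics/ and viewed, at most 10 in all, crops included, and the job is handed in when it is done.

Besides the shell and the picture viewer there is one more tool, called after "Request:" by a JSON object that holds its "name" and its "arguments". send_rows: Moves the arm, as the interface text tells. Scaled input: -1 to 1 covers 200 mm each way for a shift and 180 degrees each way for a turn. Its arguments: {"type":"object","properties":{"series":{"type":"array"},"jaw":{"type":"number"},"squeeze":{"type":"number"}},"required":["series"]}

```bash
mkdir -p pics
python3 - <<'E'
from plant import env
import cv2,numpy as np
s=env.state();print(s['time'],s['eef_pos'],s['ee_rot'],s['gripper_width'])
for n in('side','top'):
    p,d=env.snapshot(n);cv2.imwrite(f'pics/{n}0.png',p[:,:,::-1]);np.save(f'{n}0.npy',d)
    i=env.camera_info(n);print(n,i['vfov'],i['cx'],i['cy'],np.round(i['camera_from_world'],3).tolist())
E
```

```text
0.0 [214.63030801 586.73627835 217.81214217] [-1.48348057e-04  1.74476676e-01  9.84661150e-01 -5.36032685e-04] 85.23208041326116
side 49.86804085737773 313.69984120634814 199.44085955755617 [[-0.894, -0.447, 0.015, 385.668], [-0.208, 0.387, -0.898, 129.083], [0.396, -0.807, -0.439, 1349.408], [0.0, 0.0, 0.0, 1.0]]
top 46.38048250318917 312.2301052373667 201.93519536311175 [[0.007, -1.0, -0.002, 59.889], [-0.981, -0.006, -0.195, 385.932], [0.195, 0.003, -0.981, 1269.866], [0.0, 0.0, 0.0, 1.0]]
```

View pics/top0.png

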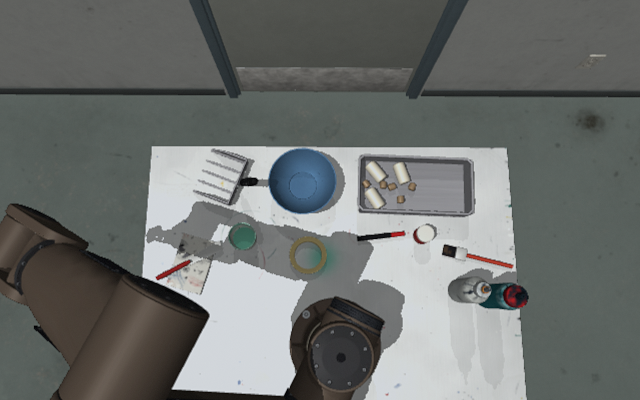

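View pics/side0.png

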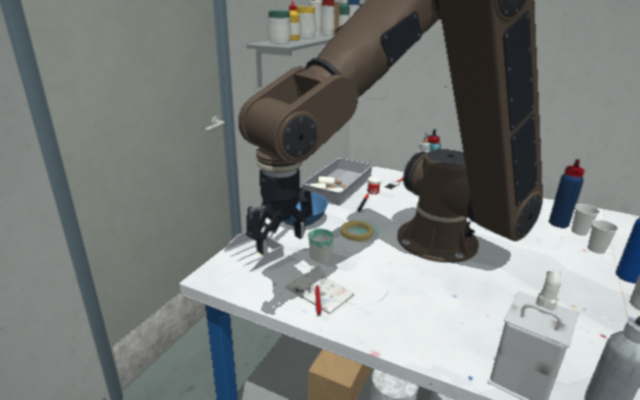

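The top view shows the scoop (tray about 222,178, grip about 250,182, nose left), the dish (302,181), the trough (416,185) with media at its left end, the tub (243,236) and the jar (425,234). The next step is an enlarged crop.

```bash
cat > h.py <<'E'
import numpy as np,cv2
from plant import env
from scipy.spatial.transform import Rotation as R
def cam(n):
    i=env.camera_info(n);return 200/np.tan(np.radians(i['vfov']/2)),i['cx'],i['cy'],np.array(i['camera_from_world'])
def ray(n,u,v,z):
    "world point of pixel at height z"
    f,cx,cy,T=cam(n);Ri=T[:3,:3].T;o=-Ri@T[:3,3];d=Ri@[(u-cx)/f,(v-cy)/f,1];return o+d*(z-o[2])/d[2]
def proj(n,P):
    f,cx,cy,T=cam(n);p=np.atleast_2d(P)@T[:3,:3].T+T[:3,3];return np.c_[cx+f*p[:,0]/p[:,2],cy+f*p[:,1]/p[:,2]]
def crop(src,out,x0,y0,w,h,k):
    p=cv2.imread(src);cv2.imwrite(out,cv2.resize(p[y0:y0+h,x0:x0+w],None,fx=k,fy=k,interpolation=cv2.INTER_CUBIC))
E
python3 - <<'E'
from h import *
a=cv2.imread('pics/top0.png')
c=np.vstack([cv2.resize(a[142:220,188:348],None,fx=5,fy=5,interpolation=2)[:,:800],np.zeros((2,800,3),'uint8')])
d=cv2.resize(a[148:220,350:480],None,fx=6,fy=6,interpolation=2)
cv2.imwrite('pics/c1.png',c);cv2.imwrite('pics/c2.png',d);print(c.shape,d.shape)
E
```

```text
(392, 800, 3) (432, 780, 3)
```

View pics/c1.png

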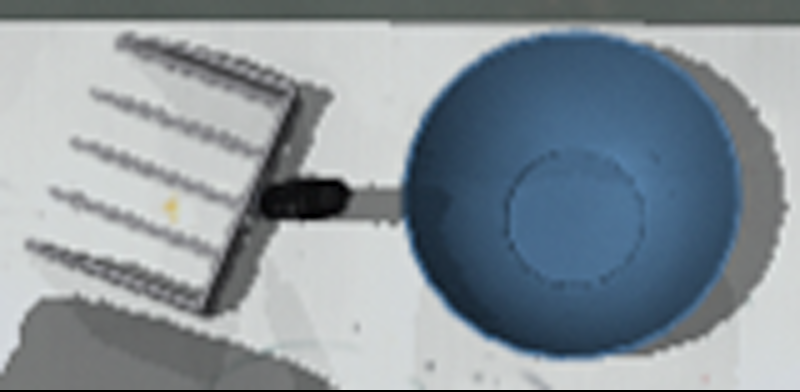

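View pics/c2.png

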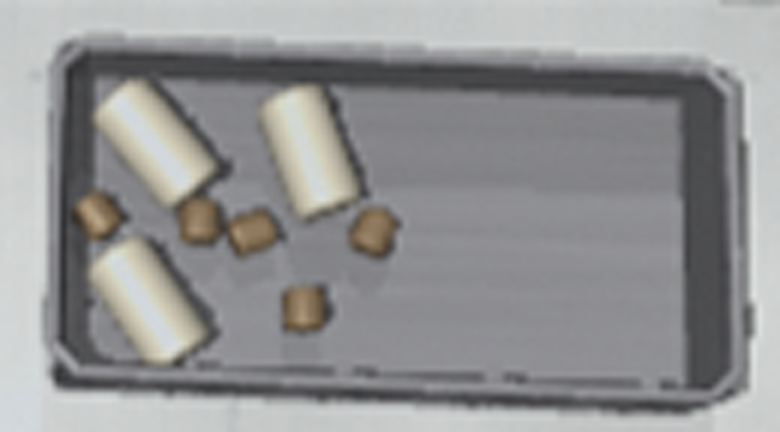

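The c1 crop shows the bar nose tips at (122,42), (95,93), (73,143), (53,192) and (30,245), the back-wall top corners at (297,90) and (207,312), and the dish rim at x 404–741, y 30–357. The c2 crop shows the trough rim corners at (52,45), (740,70), (735,398) and (50,375), with the media at the left end and the right end clear.

Run:
```python
from h import *
from scipy.optimize import least_squares
def px(p,x0,y0,k): return (np.array(p)+.5)/k-.5+[x0,y0]
def fit(obj,pix,g):
    def f(q):
        c,s=np.cos(q[2]),np.sin(q[2]);P=np.c_[q[0]+c*obj[:,0]-s*obj[:,1],q[1]+s*obj[:,0]+c*obj[:,1],obj[:,2]];return (proj('top',P)-pix).ravel()
    r=least_squares(f,g,x_scale=[10,10,.1]);return r.x,np.abs(r.fun).max()
o=np.array([[67,-67,3],[67,-32,3],[67,0,3],[67,32,3],[67,67,3],[-53,-70,36],[-53,70,36]],float)
print('scoop',fit(o,px([[122,42],[95,93],[73,143],[53,192],[30,245],[297,90],[207,312]],188,142,5),[560,250,1.6]))
o=np.array([[160,-81.5,62],[-160,-81.5,62],[-160,81.5,62],[160,81.5,62],[147,-75,14],[-147,-75,14],[-147,75,14]],float)
print('trough',fit(o[:4],px([[52,42],[740,68],[735,398],[50,375]],350,148,6),[560,-150,1.57]))
for e in ([404,195],[741,195],[573,30],[573,357]): print('dish',ray('top',*px(e,188,142,5),68))
d=np.load('top0.npy')
for n,k in(('tub',(243,236)),('jar',(425,234))): print(n,ray('top',*k,66),d[k[1],k[0]])
# grip check
for p in [[300,199],[340,196],[270,202]]: print(ray('top',*px(p,188,142,5),104))
```

```text
scoop (array([461.87416623, 321.01768505,   1.213544  ]), np.float64(0.9715878876190231))
trough (array([ 433.25874547, -222.58268788,    1.53694588]), np.float64(1.8501200321586566))
dish [438.91198331 183.71474015  68.        ]
dish [440.05450157  -2.41400421  68.        ]
dish [534.5987822   91.38758185  68.        ]
dish [348.69146146  89.38184273  68.        ]
tub [284.96914703 248.722269    66.        ] 1297.2007
jar [ 293.53179657 -243.06010239   66.        ] 1273.0203
[427.49504102 235.84687348 104.        ]
[429.28204956 214.43789651 104.        ]
[425.74179454 251.88233146 104.        ]
```

```bash
cat >> h.py <<'E'
SL=np.array([.5,0,-.866025])
def scoop2tcp(o,yaw,pitch=0,G=None):
    "scoop origin/yaw/pitch(+ = nose up) -> TCP pose; G = (tool-in-scoop R, p)"
    Rs=R.from_euler('z',yaw)*R.from_euler('y',-pitch)
    if G is None:
        z=SL;y=np.array([0,-1.,0]);G=(R.from_matrix(np.c_[np.cross(y,z),y,z]),np.array([-101,0,104])+3*z)
    return np.array(o)+Rs.apply(G[1]),Rs*G[0]
def row(p,r,base=None):
    s=env.state();b=base or (s['eef_pos'],R.from_quat(np.roll(s['ee_rot'],-1)))
    return np.r_[b[1].inv().apply(p-b[0])/200,(b[1].inv()*r).as_rotvec()/np.pi].round(4)
def show(p,r): print(row(p,r).tolist(),'tcp',p.round(1))
E
python3 - <<'E'
from h import *
d=np.load('top0.npy');f,cx,cy,T=cam('top')
v,u=np.mgrid[0:400,0:640];P=np.stack([(u-cx)/f*d,(v-cy)/f*d,d],-1)-T[:3,3];W=P@T[:3,:3]
m=(d>0)&(u>345)&(u<490)&(v>140)&(v<225)&(W[...,2]>48)&(W[...,2]<75)
q=W[m][:,:2].astype('float32');print('rim',cv2.minAreaRect(q),np.median(W[m][:,2]))
m=(d>0)&(u>420)&(u<458)&(v>170)&(v<200);print('floor z',np.median(W[m][:,2]))
m=(d>0)&(u>260)&(u<345)&(v>140)&(v<220)&(W[...,2]>60)&(W[...,2]<75);print('dish',cv2.minEnclosingCircle(W[m][:,:2].astype('float32')))
for n,uu,vv in(('c',376,172),('c',402,174),('c',375,198)):print(W[vv,uu])
o=[461.9,321,0];p,r=scoop2tcp(o,1.2135);z=r.apply([0,0,1])
show(p-110*z,r);print(row(p,r,(p-110*z,r)))
E
```

```text
rim ((420.06610107421875, -223.25502014160156), (320.8075256347656, 194.02105712890625), 87.92977142333984) 60.4006821787695
floor z 14.952453730330665
dish ((441.7287292480469, 90.50027465820312), 94.577880859375)
[ 469.59638404 -116.10102342   51.77571614]
[ 464.51348125 -189.06650408   50.7681151 ]
[ 395.52019718 -112.14239492   49.45670933]
[-1.6125, -1.5954, 0.1075, -0.1314, 0.1305, 0.4895] tcp [407.9 176.3 196.7]
[-0.   -0.    0.55  0.    0.    0.  ]
```

Request:
{"name": "send_rows", "arguments": {"series": [[-0.8,-0.8,0.05,-0.1314,0.1305,0.4895],[-0.8,-0.8,0.05,-0.1314,0.1305,0.4895],[-0.8,-0.8,0.05,-0.1314,0.1305,0.4895],[-0.8,-0.8,0.05,-0.1314,0.1305,0.4895],[-0.8,-0.8,0.05,-0.1314,0.1305,0.4895],[-0.8,-0.8,0.05,-0.1314,0.1305,0.4895],[-0.8,-0.8,0.05,-0.1314,0.1305,0.4895],[-0.8,-0.8,0.05,-0.1314,0.1305,0.4895],[-0.8,-0.8,0.05,-0.1314,0.1305,0.4895],[-0.8,-0.8,0.05,-0.1314,0.1305,0.4895]], "jaw": 0, "squeeze": 120}}

```text
time: 1.35
eef_pos: [309.5, 381.4, 208.2]
ee_rot: [-0.148, 0.793, 0.551, 0.213]
ft_force: [-0.2, -0.4, 0.6]
gripper_width: 85.4
finger_force: 0.0
```

Run:
```python
from h import *
s=env.state();print(s['time'],s['q'])
p,r=scoop2tcp([461.9,321,0],1.2135);z=r.apply([0,0,1])
show(p-110*z,r)
```

```text
1.35 [0.59132412 0.19625025 2.20246603 0.79453408 0.42151096 0.26536564]
[-0.7128, 0.819, -0.3451, -0.0002, -0.0, 0.0003] tcp [407.9 176.3 196.7]
```

Request:
{"name": "send_rows", "arguments": {"series": [[-0.713,0.819,-0.345,0,0,0],[-0.713,0.819,-0.345,0,0,0],[-0.713,0.819,-0.345,0,0,0],[-0.713,0.819,-0.345,0,0,0],[-0.713,0.819,-0.345,0,0,0],[-0.713,0.819,-0.345,0,0,0]]}}

```text
time: 2.1
eef_pos: [408.0, 176.6, 196.7]
ee_rot: [-0.148, 0.793, 0.551, 0.213]
ft_force: [-0.9, 0.8, 0.3]
gripper_width: 85.1
finger_force: 0.0
```

Run:
```python
from h import *
s=env.state();print(s['time'],s['q'])
p,r=scoop2tcp([461.9,321,0],1.2135);z=r.apply([0,0,1])
show(p,r)
p,_=env.snapshot('top');cv2.imwrite('pics/t1.png',p[:,:,::-1]);p,_=env.snapshot('side');cv2.imwrite('pics/s1.png',p[:,:,::-1])
a=cv2.resize(cv2.imread('pics/t1.png')[130:270,190:350],None,fx=2.5,fy=3.5);b=cv2.resize(cv2.imread('pics/s1.png')[100:300,200:360],None,fx=2.5,fy=2.45)
a=cv2.resize(cv2.imread('pics/t1.png')[130:290,190:350],None,fx=2.5,fy=2.5);b=cv2.resize(cv2.imread('pics/s1.png')[130:290,200:360],None,fx=2.5,fy=2.5)
cv2.imwrite('pics/v1.png',np.hstack([a,b]))
```

```text
2.1 [-0.04184238  0.21566793  2.22159329  0.82143592  0.70779992 -0.32592123]
[-0.002, 0.0003, 0.5491, -0.0003, -0.0002, 0.0004] tcp [427.1 227.8 101.4]
```

View pics/v1.png

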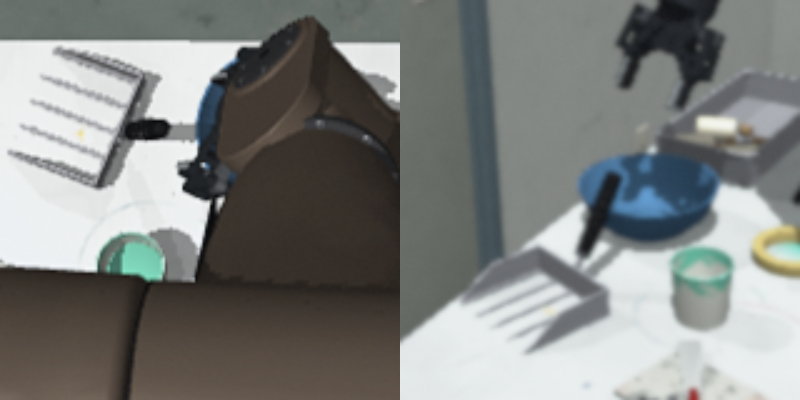

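The gripper is open and lined up behind the grip (side-view grip at about 600,210). I'll advance and close.

Request:
{"name": "send_rows", "arguments": {"series": [[-0.002,0,0.2,0,0,0],[-0.002,0,0.4,0,0,0],[-0.002,0,0.549,0,0,0],[-0.002,0,0.549,0,0,0]]}}

```text
time: 2.7
eef_pos: [426.1, 229.1, 100.3]
ee_rot: [-0.149, 0.793, 0.552, 0.211]
ft_force: [-0.2, -0.1, 1.1]
gripper_width: 85.5
finger_force: 0.0
```

Request:
{"name": "send_rows", "arguments": {"series": [[0,0,0,0,0,0],[0,0,0,0,0,0],[0,0,0,0,0,0],[0,0,0,0,0,0],[0,0,0,0,0,0],[0,0,0,0,0,0]], "jaw": 1, "squeeze": 120}}

```text
time: 3.45
eef_pos: [427.6, 227.5, 102.3]
ee_rot: [-0.148, 0.793, 0.551, 0.214]
ft_force: [-2.0, -2.9, 9.0]
gripper_width: 17.8
finger_force: 117.0
```

```bash
cat >> h.py <<'E'
TR=np.array([433.,-223.]);TY=1.536
def tp(x,y=0,z=14):
    c,s=np.cos(TY),np.sin(TY);return np.array([TR[0]+c*x-s*y,TR[1]+s*x+c*y,z])
def seq(wps,G=None):
    "chain of scoop waypoints (o,yaw,pitch), each a call relative to the one before"
    b=None
    for w in wps:
        p,r=scoop2tcp(*w,G=G);print(row(p,r,b).tolist(),p.round(0));b=(p,r)
E
python3 - <<'E'
from h import *
s=env.state();print(s['torque'],s['q'])
A=np.array([461.9,321,0]);B=tp(-78,0,110)
up=A+[0,0,110]
seq([(up,1.2135)]+[(up+(B-up)*t,1.2135+(TY-1.2135)*t) for t in(.34,.67,1)])
E
```

```text
[0.1581476  0.11722182 0.11330796] [ 0.0928158   0.44905582  2.2595878   1.22244275  0.50088595 -0.66849755]
[0.2742, -0.0022, -0.4718, 0.0003, -0.0007, 0.0] [427. 228. 211.]
[-0.8715, 0.3739, -0.5032, 0.0175, -0.0, -0.0302] [427.  13. 211.]
[-0.8703, 0.2538, -0.5024, 0.0169, 0.0, -0.0293] [ 427. -194.  211.]
[-0.8838, 0.1456, -0.5103, 0.0169, -0.0, -0.0293] [ 427. -400.  211.]
```

Request:
{"name": "send_rows", "arguments": {"series": [[0.09,0,-0.155,0,0,0],[0.18,0,-0.31,0,0,0],[0.274,0,-0.472,0,0,0],[0.274,0,-0.472,0,0,0]]}}

```text
time: 3.95
eef_pos: [428.0, 227.6, 212.9]
ee_rot: [-0.147, 0.793, 0.551, 0.215]
ft_force: [0.9, -0.6, -2.8]
gripper_width: 17.9
finger_force: 117.8
```

Request:
{"name": "send_rows", "arguments": {"series": [[-0.17,0.075,-0.1,0.0035,0,-0.006],[-0.35,0.15,-0.2,0.007,0,-0.012],[-0.52,0.22,-0.3,0.01,0,-0.018],[-0.7,0.3,-0.4,0.014,0,-0.024],[-0.8715,0.374,-0.503,0.0175,0,-0.03],[-0.8715,0.374,-0.503,0.0175,0,-0.03]]}}

```text
time: 4.7
eef_pos: [427.4, 10.8, 209.4]
ee_rot: [-0.159, 0.763, 0.592, 0.205]
ft_force: [0.6, -1.2, -2.3]
gripper_width: 17.9
finger_force: 118.0
```

Request:
{"name": "send_rows", "arguments": {"series": [[-0.17,0.05,-0.1,0.0035,0,-0.006],[-0.35,0.1,-0.2,0.007,0,-0.012],[-0.52,0.15,-0.3,0.01,0,-0.018],[-0.7,0.2,-0.4,0.014,0,-0.024],[-0.87,0.254,-0.502,0.017,0,-0.029],[-0.87,0.254,-0.502,0.017,0,-0.029]]}}

```text
time: 5.45
eef_pos: [427.3, -195.5, 209.0]
ee_rot: [-0.17, 0.73, 0.632, 0.196]
ft_force: [-0.4, -0.1, -1.8]
gripper_width: 18.0
finger_force: 118.0
```

Run:
```python
from h import *
s=env.state();print(s['time'],s['q'],s['torque'])
seq([(tp(-78,0,110),TY)])
```

```text
5.45 [-0.80380045  0.40411784  1.85805775  0.4300376   1.25105496 -0.87369032] [-0.54768435  0.05504634  0.01237542]
[-0.8715, 0.1448, -0.5191, 0.0172, -0.0006, -0.0303] [ 427. -400.  211.]
```

Request:
{"name": "send_rows", "arguments": {"series": [[-0.17,0.03,-0.1,0.0035,0,-0.006],[-0.35,0.06,-0.2,0.007,0,-0.012],[-0.52,0.09,-0.3,0.01,0,-0.018],[-0.7,0.12,-0.41,0.014,0,-0.024],[-0.8715,0.145,-0.519,0.017,0,-0.03],[-0.8715,0.145,-0.519,0.017,0,-0.03],[-0.8715,0.145,-0.519,0.017,0,-0.03]]}}

```text
time: 6.32
eef_pos: [427.1, -397.5, 212.0]
ee_rot: [-0.181, 0.694, 0.671, 0.187]
ft_force: [0.2, 1.2, -2.0]
gripper_width: 17.6
finger_force: 118.0
```

Run:
```python
from h import *
s=env.state();print(s['time'],s['eef_pos'],s['q'],s['torque'])
p,d=env.snapshot('top');cv2.imwrite('pics/t2.png',p[:,:,::-1]);np.save('t2.npy',d);crop('pics/t2.png','pics/v2.png',340,130,160,110,5)
f,cx,cy,T=cam('top')
seq([(tp(-78,0,14),TY)])
```

```text
6.325 [ 427.12858948 -397.53634589  211.96606261] [-0.99671323  0.60942683  1.45915177  0.29117078  1.52064246 -1.04429098] [-0.54453359  0.02646521 -0.07160595]
[-0.256, -0.001, 0.4116, -0.0003, -0.0008, 0.0004] [ 427. -400.  115.]
```

View pics/v2.png

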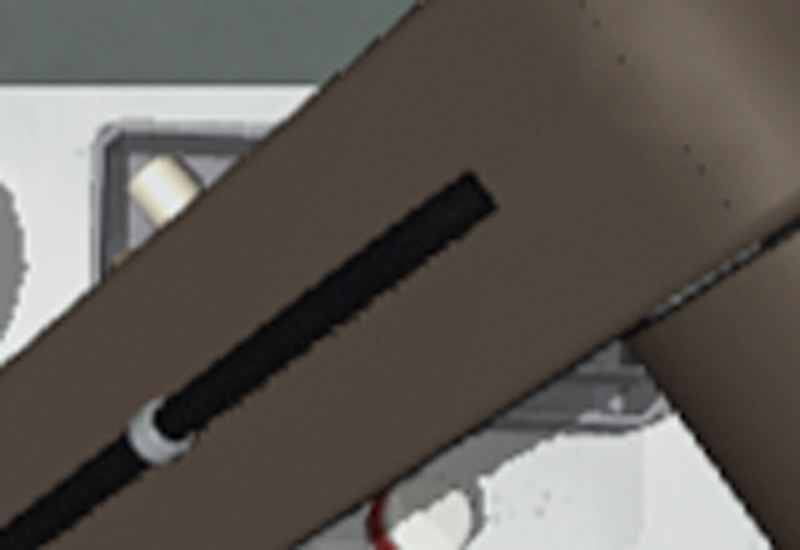

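The arm hides the scoop from above. I'll refine the trough's lateral position from the first depth map and look at the scoop from the side through depth.

```bash
cat >> h.py <<'E'
def cloud(n,d):
    f,cx,cy,T=cam(n);v,u=np.mgrid[0:400,0:640];P=np.stack([(u-cx)/f*d,(v-cy)/f*d,d],-1)-T[:3,3];W=P@T[:3,:3];W[d<=0]=np.nan;return W
def totr(W):
    c,s=np.cos(TY),np.sin(TY);d=W[...,:2]-TR;return np.stack([c*d[...,0]+s*d[...,1],-s*d[...,0]+c*d[...,1],W[...,2]],-1)
E
python3 - <<'E'
from h import *
W=totr(cloud('top',np.load('top0.npy'))).reshape(-1,3)
z=W[:,2]
for lo,hi in((-140,-40),(-40,40),(40,140)):
  m=(z>57)&(z<66)&(W[:,0]>lo)&(W[:,0]<hi)&(abs(W[:,1])<110)
  y=W[m,1];print('rim y',lo,np.percentile(y[y<0],[2,25,50,75,98]).round(1),np.percentile(y[y>0],[2,50,98]).round(1))
m=(z>57)&(z<66)&(abs(W[:,1])<60)&(abs(W[:,0])<190);x=W[m,0]
print('rim x',np.percentile(x[x<0],[2,50,98]).round(1),np.percentile(x[x>0],[2,50,98]).round(1))
m=(z>10)&(z<18)&(abs(W[:,1])<80)&(W[:,0]>-100)&(W[:,0]<-10);print('floor y',np.percentile(W[m,1],[0.5,1,99,99.5]))
p,d=env.snapshot('side');cv2.imwrite('pics/s2.png',p[:,:,::-1]);V=totr(cloud('side',d));v=V.reshape(-1,3)
m=(v[:,2]>100)&(v[:,2]<165)&(v[:,0]>-145)&(v[:,0]<10)&(abs(v[:,1])<100);print(m.sum())
q=v[m]
for a in range(-145,10,20):
  k=(q[:,0]>=a)&(q[:,0]<a+20)
  if k.sum()>5: print(a,k.sum(),np.percentile(q[k,1],[0,5,50,95,100]).round(0),np.percentile(q[k,2],[0,50,100]).round(0))
E
```

```text
rim y -140 [-83.7 -81.5 -79.6 -78.2 -76.8] [72.5 75.8 79. ]
rim y -40 [-83.2 -81.4 -79.2 -77.6 -76.4] [72.2 75.9 78.9]
rim y 40 [-83.9 -81.5 -79.6 -78.1 -76.5] [72.3 75.8 78.7]
rim x [-160.5 -155.9 -152.2] [153.2 156.2 159.4]
floor y [-78.24748725 -77.69424018  75.18301876  76.18933759]
342
-145 33 [-66. -64. -24.  -1.   3.] [110. 132. 162.]
-125 157 [-72. -69. -32.   3.   8.] [106. 131. 150.]
-105 32 [-73. -72. -68.  -1.   2.] [109. 117. 147.]
-85 28 [-73. -72. -67.  31.  33.] [108. 121. 147.]
-65 34 [-70. -70. -66.  30.  32.] [109. 115. 147.]
-45 31 [-70. -70. -64.  32.  35.] [110. 114. 139.]
-25 25 [-73. -71. -35.  35.  60.] [108. 113. 124.]
```

Run:
```python
from h import *
p,d=env.snapshot('side');v=totr(cloud('side',d)).reshape(-1,3);z=v[:,2]
for lo,hi in((-150,-60),(-60,40),(40,140)):
  for s in(-1,1):
    m=(z>58)&(z<66)&(v[:,0]>lo)&(v[:,0]<hi)&(abs(v[:,1]*s-80)<14);
    if m.sum()>5: print('rim',lo,s,m.sum(),np.percentile(v[m,1],[2,25,50,75,98]).round(1))
m=(z>58)&(z<66)&(abs(v[:,1])<60)&(v[:,0]>140)&(v[:,0]<175);print('end',np.percentile(v[m,0],[2,50,98]))
b=(z>105)&(z<118)&(v[:,0]>-80)&(v[:,0]<-20)
for c in(-68,-32,0,32,67):
    m=b&(abs(v[:,1]-c)<12);print(c,m.sum(),np.percentile(v[m,1],[10,50,90]).round(1) if m.sum() else '')
# slope of bar at +32, and side wall
for c,zl in((32,(105,120)),(-68,(118,150))):
    m=(z>zl[0])&(z<zl[1])&(v[:,0]>-90)&(v[:,0]<-10)&(abs(v[:,1]-c)<10);print(c,m.sum(),np.polyfit(v[m,0],v[m,1],1),np.polyfit(v[m,0],v[m,2],1))
```

```text
rim -150 -1 21 [-83.7 -79.5 -78.3 -77.  -72.7]
rim -60 -1 22 [-80.5 -79.  -78.1 -77.3 -74.3]
rim -60 1 8 [72.4 74.  76.9 77.7 79.4]
rim 40 -1 26 [-84.2 -81.  -79.2 -77.2 -75.9]
rim 40 1 23 [73.7 75.9 76.9 78.6 81.6]
end [152.81046482 160.41213897 165.39899899]
-68 21 [-71.2 -66.3 -62.3]
-32 14 [-36.5 -33.1 -29.5]
0 12 [-2.9  0.5  2.4]
32 13 [28.8 31.3 33.6]
67 0 
32 15 [-0.0314345  29.86069516] [-2.40420466e-02  1.11621221e+02]
-68 47 [ 1.59691353e-02 -6.78090655e+01] [-1.18885882e-01  1.24768108e+02]
```

Request:
{"name": "send_rows", "arguments": {"series": [[-0.05,0.004,0.08,0,0,0],[-0.1,0.004,0.17,0,0,0],[-0.15,0.004,0.25,0,0,0],[-0.2,0.004,0.33,0,0,0],[-0.24,0.004,0.385,0,0,0],[-0.24,0.004,0.385,0,0,0]]}}

```text
time: 7.22
eef_pos: [427.3, -401.9, 120.9]
ee_rot: [-0.181, 0.695, 0.671, 0.187]
ft_force: [0.4, -0.1, -1.0]
gripper_width: 17.8
finger_force: 117.9
```

```bash
sed -i 's/TR=np.array(\[433.,-223.\])/TR=np.array([434.,-223.])/' h.py
python3 - <<'E'
from h import *
s=env.state();print(s['eef_pos'],s['ft_force'],s['torque'],s['q'])
seq([(tp(-78,0,14),TY),(tp(-20,0,14),TY),(tp(40,0,14),TY),(tp(75,0,14),TY)])
E
```

```text
[ 427.30607254 -401.94822934  120.94420829] [ 0.37017484 -0.1486259  -0.95472783] [-0.58328217  0.00305043  0.00324781] [-0.99990253  0.71237403  1.52500809  0.29589925  1.35933701 -1.09505925]
[-0.0071, 0.0023, 0.0279, -0.0003, -0.0008, -0.0001] [ 428. -400.  115.]
[0.2511, 0.0, 0.145, 0.0, 0.0, 0.0] [ 430. -342.  115.]
[0.2598, -0.0, 0.15, 0.0, 0.0, 0.0] [ 432. -282.  115.]
[0.1516, -0.0, 0.0875, 0.0, 0.0, 0.0] [ 433. -247.  115.]
```

Request:
{"name": "send_rows", "arguments": {"series": [[-0.004,0.002,0.014,0,0,0],[-0.008,0.002,0.028,0,0,0],[-0.008,0.002,0.028,0,0,0]]}}

```text
time: 7.6
eef_pos: [428.0, -400.6, 116.7]
ee_rot: [-0.18, 0.694, 0.671, 0.187]
ft_force: [0.5, 0.1, -1.8]
gripper_width: 18.2
finger_force: 118.4
```

Request:
{"name": "send_rows", "arguments": {"series": [[-0.0025,0,0.0045,0,0,0],[-0.005,0,0.009,0,0,0],[-0.0075,0,0.0135,0,0,0]]}}

```text
time: 7.98
eef_pos: [428.3, -401.5, 115.7]
ee_rot: [-0.179, 0.695, 0.671, 0.187]
ft_force: [-2.9, -5.3, 22.5]
gripper_width: 18.1
finger_force: 121.6
```

Request:
{"name": "send_rows", "arguments": {"series": [[0.052,0,0.026,0,0,0],[0.104,0,0.056,0,0,0],[0.156,0,0.086,0,0,0],[0.208,0,0.116,0,0,0],[0.26,0,0.146,0,0,0],[0.26,0,0.146,0,0,0]]}}

```text
time: 8.72
eef_pos: [430.6, -340.7, 115.8]
ee_rot: [-0.179, 0.694, 0.671, 0.187]
ft_force: [1.2, -0.7, 9.7]
gripper_width: 17.7
finger_force: 119.7
```

Request:
{"name": "send_rows", "arguments": {"series": [[0.045,0,0.026,0,0,0],[0.09,0,0.052,0,0,0],[0.135,0,0.078,0,0,0],[0.18,0,0.104,0,0,0],[0.225,0,0.13,0,0,0],[0.26,0,0.15,0,0,0],[0.26,0,0.15,0,0,0]]}}

```text
time: 9.6
eef_pos: [432.9, -281.2, 116.0]
ee_rot: [-0.179, 0.695, 0.671, 0.187]
ft_force: [0.5, -1.9, 13.7]
gripper_width: 17.4
finger_force: 120.3
```

Run:
```python
from h import *
s=env.state();print(s['eef_pos'],s['ft_force'],s['torque'])
seq([(tp(60,0,14),TY),(tp(78,0,14),TY)])
p,d=env.snapshot('side');cv2.imwrite('pics/s3.png',p[:,:,::-1]);crop('pics/s3.png','pics/v3.png',270,140,120,80,6)
```

```text
[ 432.86679855 -281.23710508  116.01392596] [ 0.45690125 -1.93241973 13.73828958] [ 0.93290355  0.00512206 -0.14612465]
[0.0796, -0.0045, 0.0495, 0.0008, 0.0, 0.0004] [ 433. -262.  115.]
[0.0779, 0.0, 0.045, 0.0, 0.0, 0.0] [ 433. -244.  115.]
```

View pics/v3.png

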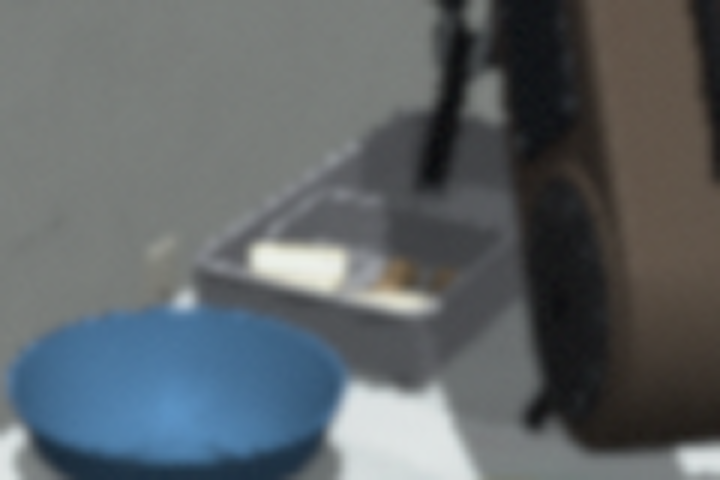

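The side crop shows the scoop flat in the trough (back wall at about 350,210), with the cylinders (295,265 and 400,300) and stubs bunched at the far end. I'll keep pushing.

Request:
{"name": "send_rows", "arguments": {"series": [[0.035,0,0.02,0,0,0],[0.07,0,0.04,0,0,0],[0.105,0,0.06,0,0,0],[0.13,0,0.075,0,0,0],[0.13,0,0.075,0,0,0]]}}

```text
time: 10.28
eef_pos: [434.0, -251.7, 116.2]
ee_rot: [-0.178, 0.695, 0.671, 0.187]
ft_force: [0.1, -4.5, 17.0]
gripper_width: 18.2
finger_force: 120.8
```

Request:
{"name": "send_rows", "arguments": {"series": [[0.01,0,0.006,0,0,0],[0.02,0,0.012,0,0,0],[0.03,0,0.017,0,0,0],[0.03,0,0.017,0,0,0]]}}

```text
time: 10.78
eef_pos: [434.4, -245.8, 116.4]
ee_rot: [-0.178, 0.695, 0.671, 0.187]
ft_force: [-1.0, -9.1, 19.7]
gripper_width: 17.8
finger_force: 121.4
```

```bash
cat >> h.py <<'E'
def media(n):
    p,d=env.snapshot(n);h=cv2.cvtColor(p,cv2.COLOR_RGB2HSV);T=totr(cloud(n,d))
    for nm,m in(('cream',(h[...,2]>150)&(h[...,0]>12)&(h[...,0]<32)&(h[...,1]>22)&(h[...,1]<100)),('brown',(h[...,0]<18)&(h[...,1]>75)&(h[...,2]>50)&(h[...,2]<190))):
        m&=(abs(T[...,0])<175)&(abs(T[...,1])<90)&(T[...,2]<200)&(T[...,2]>8)
        k,l,st,_=cv2.connectedComponentsWithStats(m.astype('uint8'))
        for i in range(1,k):
            if st[i,4]>4: q=T[l==i];print(nm,st[i,4],'med',np.median(q,0).round(0),'min',np.percentile(q,5,axis=0).round(0),'max',np.percentile(q,95,axis=0).round(0))
    return p
E
python3 - <<'E'
from h import *
s=env.state();print(s['ft_force'],s['torque'])
p=media('side');cv2.imwrite('pics/s4.png',p[:,:,::-1]);crop('pics/s4.png','pics/v4.png',290,160,80,50,8)
media('top')
E
```

```text
[-0.98251662 -9.08718904 19.66903652] [0.4106327  0.3577434  0.08311079]
cream 7 med [85. 18. 33.] min [79. 10. 29.] max [130.  39.  51.]
brown 6 med [61. 16. 31.] min [48.  8. 26.] max [77. 22. 33.]
```

View pics/v4.png

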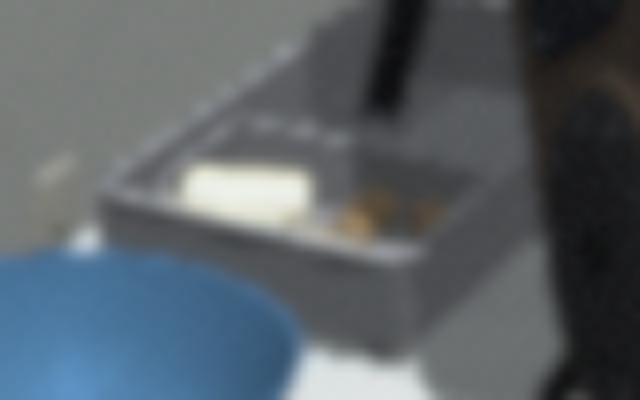

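The crop shows one cylinder lying across near the end wall (245,190) and stubs at (360,215) and (428,215). The other two cylinders are hidden below the near wall. The nose is at x≈143, past their centres, so I'll tilt nose-up about the heel and lift.

```bash
cat >> h.py <<'E'
def heel(hx,hz,pitch,y=0):
    "scoop waypoint with its heel (x=-53,z=0) at trough x=hx, height hz"
    x=hx+53*np.cos(pitch);return (tp(x,y,hz+53*np.sin(pitch)),TY,pitch)
def rel(w0,ws):
    b=scoop2tcp(*w0)
    for w in ws: print(row(*scoop2tcp(*w),b).tolist())
E
python3 - <<'E'
from h import *
r=np.radians
rel(heel(23,14,0),[heel(26,14.5,r(2)),heel(27,14.5,r(5)),heel(27,14.5,r(8)),heel(27,14.5,r(11)),heel(27,15,r(14)),heel(27,15,r(17)),heel(27,15,r(20)),heel(27,15,r(23))])
E
```

```text
[-0.0052, -0.0, 0.0039, -0.0, 0.0111, 0.0]
[-0.03, -0.0, 0.0054, 0.0, 0.0278, -0.0]
[-0.0592, -0.0, 0.006, 0.0, 0.0444, 0.0]
[-0.0884, -0.0, 0.0081, 0.0, 0.0611, -0.0]
[-0.1161, -0.0, 0.0095, 0.0, 0.0778, -0.0]
[-0.1448, -0.0, 0.0147, -0.0, 0.0944, 0.0]
[-0.1733, -0.0, 0.0213, -0.0, 0.1111, -0.0]
[-0.2013, -0.0, 0.0294, -0.0, 0.1278, 0.0]
```

Request:
{"name": "send_rows", "arguments": {"series": [[-0.005,0,0.004,0,0.011,0],[-0.03,0,0.005,0,0.028,0],[-0.059,0,0.006,0,0.044,0],[-0.088,0,0.008,0,0.061,0],[-0.116,0,0.0095,0,0.078,0],[-0.145,0,0.0145,0,0.0945,0],[-0.173,0,0.021,0,0.111,0],[-0.201,0,0.029,0,0.128,0],[-0.201,0,0.029,0,0.128,0]]}}

```text
time: 12.0
eef_pos: [432.2, -276.5, 88.5]
ee_rot: [-0.311, 0.644, 0.621, 0.322]
ft_force: [-0.1, -0.3, -1.0]
gripper_width: 17.9
finger_force: 118.4
```

Run:
```python
from h import *
s=env.state();print(s['torque'],s['q'])
p=media('side');cv2.imwrite('pics/s5.png',p[:,:,::-1])
r=np.radians
rel(heel(27,15,r(23)),[heel(20,35,r(24)),heel(10,70,r(25)),heel(10,110,r(25))])
for c in [heel(27,15,r(23))]: print(scoop2tcp(*c)[0])
```

```text
[-0.6920642   0.05583327 -0.11197465] [-0.95921654  0.81359976  1.66433874  0.50458655  1.49110949 -1.18898114]
cream 127 med [77. -9. 60.] min [ 55. -57.  51.] max [92. 42. 71.]
[0.0491, 0.0, -0.089, 0.0, 0.0056, 0.0]
[0.1491, 0.0, -0.2349, 0.0, 0.0111, 0.0]
[0.3088, 0.0, -0.3552, 0.0, 0.0111, 0.0]
[ 432.07182486 -278.39081418   90.17196664]
```

Request:
{"name": "send_rows", "arguments": {"series": [[0.025,0,-0.045,0,0.003,0],[0.05,0,-0.09,0,0.0055,0],[0.08,0,-0.13,0,0.008,0],[0.115,0,-0.18,0,0.011,0],[0.149,0,-0.235,0,0.011,0],[0.19,0,-0.265,0,0.011,0],[0.23,0,-0.295,0,0.011,0],[0.27,0,-0.325,0,0.011,0],[0.309,0,-0.355,0,0.011,0],[0.309,0,-0.355,0,0.011,0]]}}

```text
time: 13.3
eef_pos: [431.7, -295.7, 181.8]
ee_rot: [-0.321, 0.638, 0.616, 0.332]
ft_force: [0.7, -0.3, -5.2]
gripper_width: 17.9
finger_force: 117.8
```

Run:
```python
from h import *
s=env.state();print(s['torque'],s['ft_force'],s['time'])
p=media('side');cv2.imwrite('pics/s6.png',p[:,:,::-1]);q=media('top');cv2.imwrite('pics/t6.png',q[:,:,::-1])
a=cv2.resize(p[100:220,270:400],None,fx=4,fy=4,interpolation=2);b=cv2.resize(q[145:225,345:425],None,fx=3.5,fy=6)[:480]
cv2.imwrite('pics/v6.png',np.hstack([a,b])[:,:,::-1])
```

```text
[-1.69519034  0.05752151  0.01252886] [ 0.72621782 -0.26588445 -5.18377042] 13.3
cream 121 med [ 62. -13. 155.] min [ 25. -56. 141.] max [ 74.  23. 167.]
brown 12 med [57. 18. 33.] min [48. 13. 24.] max [83. 24. 35.]
cream 44 med [ 66. -57. 162.] min [ 54. -65. 153.] max [ 73. -49. 168.]
cream 14 med [136. -23.  33.] min [131. -29.  29.] max [139. -18.  39.]
brown 34 med [134. -25.  33.] min [127. -33.  27.] max [141. -17.  37.]
```

View pics/v6.png

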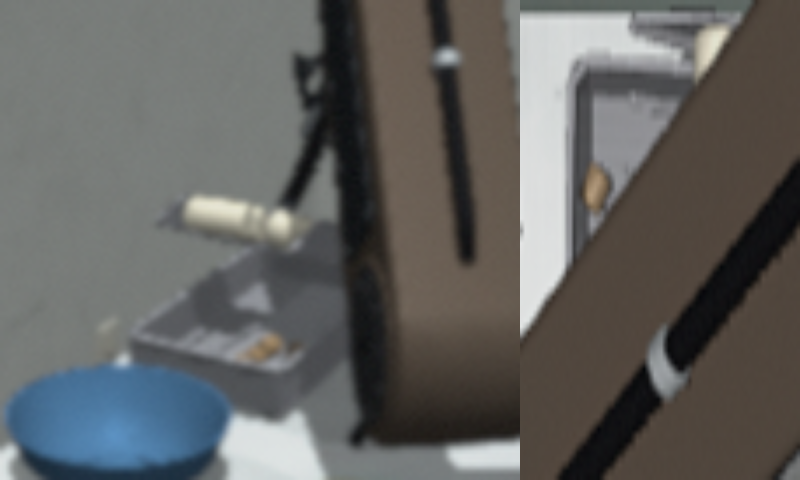

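Wrist load rose by 3.2 N, the weight of three cylinders, and the side view shows them in the raised tray (235,220) with stubs left in the trough (265,345). A brief shake over the trough should drop any stub still riding along.

Request:
{"name": "send_rows", "arguments": {"series": [[0,0,-0.03,0,0.03,0],[0,0,-0.03,0,0.045,0],[0,0,-0.03,0.015,0.02,0],[0,0,-0.03,-0.015,0.045,0],[0,0.02,-0.03,0.015,0.02,0],[0,-0.02,-0.03,-0.015,0.045,0],[0,0.02,-0.03,0,0.02,0],[0,0,-0.03,0,0.01,0],[0,0,-0.03,0,0.01,0]]}}

```text
time: 14.52
eef_pos: [431.1, -300.1, 184.8]
ee_rot: [-0.331, 0.632, 0.611, 0.343]
ft_force: [-1.0, -0.1, -4.6]
gripper_width: 17.9
finger_force: 118.3
```

Run:
```python
from h import *
s=env.state();print(s['torque'],s['ft_force'],s['time'],s['q'])
for n in('side','top'):
    p,d=env.snapshot(n);T=totr(cloud(n,d));h=cv2.cvtColor(p,cv2.COLOR_RGB2HSV)
    m=(h[...,0]<20)&(h[...,1]>90)&(h[...,2]>60)&(abs(T[...,0])<160)&(abs(T[...,1])<80)&(T[...,2]<220)&(T[...,2]>14)
    k,l,st,_=cv2.connectedComponentsWithStats(m.astype('uint8'))
    for i in range(1,k): print(n,st[i,4],np.median(T[l==i],0).round(0))
c=scoop2tcp(*heel(10,110,np.radians(25)));print(c[0])
```

```text
[-1.82430177  0.12083009 -0.0608084 ] [-1.03672308 -0.11382636 -4.62095733] 14.525 [-0.9897847   0.72787523  1.56334492  0.51165273  1.72505104 -1.11660964]
top 2 [136. -33.  33.]
top 2 [126. -25.  35.]
top 1 [142. -22.  30.]
top 2 [132. -17.  28.]
[ 431.39088498 -297.95221899  182.24960508]
```

```bash
cat >> h.py <<'E'
DC=np.array([441.7,90.5])
def nose(off,z,pitch,yaw=TY):
    "scoop waypoint with nose at dish-axis offset off (along yaw) and height z; pitch in deg"
    a=np.radians(pitch);h=np.array([np.cos(yaw),np.sin(yaw)])
    n=np.r_[DC+off*h,z];return (n-67*np.r_[h*np.cos(a),np.sin(a)],yaw,a)
E
python3 - <<'E'
from h import *
seq([nose(-95,170,22),nose(-25,122,14)])
E
```

```text
[0.3543, -0.0152, 0.3877, 0.0, -0.0275, 0.0] [ 432. -197.  202.]
[0.1499, -0.0, 0.3668, -0.0, -0.0444, 0.0] [ 434. -120.  180.]
```

Request:
{"name": "send_rows", "arguments": {"series": [[0.04,-0.002,0.04,0,-0.004,0],[0.1,-0.004,0.11,0,-0.008,0],[0.17,-0.007,0.18,0,-0.012,0],[0.23,-0.01,0.25,0,-0.017,0],[0.29,-0.013,0.32,0,-0.022,0],[0.335,-0.015,0.365,0,-0.0275,0],[0.354,-0.015,0.388,0,-0.0275,0]]}}

```text
time: 15.5
eef_pos: [432.0, -196.0, 201.9]
ee_rot: [-0.304, 0.646, 0.625, 0.315]
ft_force: [1.0, 0.4, -4.8]
gripper_width: 17.8
finger_force: 118.3
```

Request:
{"name": "send_rows", "arguments": {"series": [[0.02,0,0.04,0,-0.005,0],[0.045,0,0.11,0,-0.012,0],[0.075,0,0.18,0,-0.02,0],[0.1,0,0.25,0,-0.03,0],[0.125,0,0.31,0,-0.038,0],[0.142,0,0.35,0,-0.0445,0],[0.15,0,0.367,0,-0.0445,0],[0.15,0,0.367,0,-0.0445,0]]}}

```text
time: 16.5
eef_pos: [434.6, -120.7, 179.8]
ee_rot: [-0.26, 0.667, 0.644, 0.269]
ft_force: [0.4, -0.7, -5.2]
gripper_width: 18.0
finger_force: 118.2
```

Run:
```python
from h import *
s=env.state();print(s['torque'],s['ft_force'],s['time'],s['q'])
p,d=env.snapshot('top');cv2.imwrite('pics/t7.png',p[:,:,::-1]);q,_=env.snapshot('side');cv2.imwrite('pics/s7.png',q[:,:,::-1])
a=cv2.resize(p[135:235,265:480],None,fx=3,fy=3,interpolation=2);b=cv2.resize(q[110:250,260:400],None,fx=2.1,fy=2.1,interpolation=2)
o=np.zeros((600,645,3),'uint8');o[:300]=a;o[300:594,:294]=b;cv2.imwrite('pics/v7.png',o[:,:,::-1])
seq([nose(-25,95,5),nose(-25,85,0),nose(-25,78,-6),nose(-25,72,-12)])
```

```text
[-1.43279039  0.09951317  0.03637389] [ 0.35174814 -0.72509449 -5.16203033] 16.5 [-0.74675334  0.50499374  1.91650368  0.57190937  1.32604932 -1.03061906]
[0.049, -0.0016, 0.035, -0.0, -0.0496, 0.0001] [ 435. -109.  182.]
[0.0476, -0.0, 0.0035, -0.0, -0.0278, 0.0] [ 435. -101.  186.]
[0.0745, 0.0, -0.0139, -0.0, -0.0333, -0.0] [435. -89. 196.]
[0.0798, 0.0, -0.0168, 0.0, -0.0333, 0.0] [436. -76. 206.]
```

View pics/v7.png

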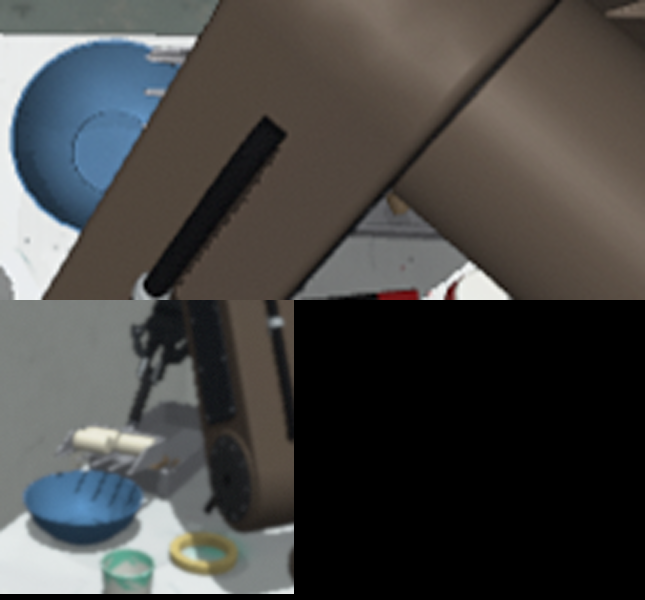

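The view shows the scoop over the dish with the cylinders lying across the tray (110,440), and brown stubs only in the trough behind. I've used all my views, so I'll check the stubs by code before tipping.

```bash
cat > st.py <<'E'
from h import *
for n in('side','top'):
    p,d=env.snapshot(n);W=cloud(n,d);h=cv2.cvtColor(p,cv2.COLOR_RGB2HSV)
    m=(h[...,0]>5)&(h[...,0]<20)&(h[...,1]>55)&(h[...,2]>90)&(W[...,0]>340)&(W[...,0]<530)&(W[...,1]>-390)&(W[...,1]<330)&(W[...,2]<190)&(W[...,2]>10)
    k,l,s,_=cv2.connectedComponentsWithStats(m.astype('uint8'))
    for i in range(1,k):
        if s[i,4]>3: print(n,s[i,4],s[i,:4],'rgb',p[l==i].mean(0).round(0),'W',np.median(W[l==i],0).round(0),'TR',np.median(totr(W[l==i]),0).round(0))
E
python3 st.py
```

```text
top 11 [396 201   4   5] rgb [95. 81. 64.] W [ 385. -179.   32.] TR [42. 51. 32.]
```

```bash
sed -i 's/>55)&(h\[...,2\]>90/>45)\&(h[...,2]>55/' st.py; python3 st.py
```

```text
side 16 [333 185   7   5] rgb [87. 78. 66.] W [ 415. -166.   29.] TR [56. 21. 29.]
top 32 [394 199   7   7] rgb [82. 70. 55.] W [ 386. -176.   31.] TR [45. 49. 31.]
```

Request:
{"name": "send_rows", "arguments": {"series": [[0.012,0,0.009,0,-0.012,0],[0.025,0,0.018,0,-0.025,0],[0.037,-0.001,0.026,0,-0.037,0],[0.049,-0.0015,0.035,0,-0.0495,0],[0.049,-0.0015,0.035,0,-0.0495,0]]}}

```text
time: 17.42
eef_pos: [434.7, -108.0, 182.0]
ee_rot: [-0.208, 0.685, 0.663, 0.216]
ft_force: [-0.1, 0.1, -5.3]
gripper_width: 18.0
finger_force: 118.2
```

Request:
{"name": "send_rows", "arguments": {"series": [[0.012,0,0.001,0,-0.007,0],[0.024,0,0.002,0,-0.014,0],[0.036,0,0.003,0,-0.021,0],[0.0475,0,0.0035,0,-0.028,0],[0.0475,0,0.0035,0,-0.028,0]]}}

```text
time: 18.05
eef_pos: [435.0, -100.2, 186.7]
ee_rot: [-0.179, 0.694, 0.672, 0.186]
ft_force: [0.0, -0.6, -4.5]
gripper_width: 17.6
finger_force: 118.2
```

Request:
{"name": "send_rows", "arguments": {"series": [[0.015,0,-0.003,0,-0.007,0],[0.03,0,-0.006,0,-0.014,0],[0.045,0,-0.009,0,-0.02,0],[0.06,0,-0.0115,0,-0.027,0],[0.0745,0,-0.014,0,-0.033,0],[0.0745,0,-0.014,0,-0.033,0]]}}

```text
time: 18.8
eef_pos: [435.4, -88.6, 196.7]
ee_rot: [-0.144, 0.703, 0.68, 0.15]
ft_force: [0.2, 0.0, -2.2]
gripper_width: 18.1
finger_force: 118.4
```

```bash
cat > cr.py <<'E'
from h import *
s=env.state();print(s['time'],s['torque'].round(2),s['ft_force'].round(1),s['q'].round(2))
for n in('side','top'):
    p,d=env.snapshot(n);W=cloud(n,d);h=cv2.cvtColor(p,cv2.COLOR_RGB2HSV)
    m=(h[...,0]>12)&(h[...,0]<34)&(h[...,1]>18)&(h[...,1]<110)&(h[...,2]>130)&(W[...,0]>340)&(W[...,0]<540)&(W[...,1]>-390)&(W[...,1]<200)&(W[...,2]<220)&(W[...,2]>10)
    k,l,t,_=cv2.connectedComponentsWithStats(m.astype('uint8'))
    for i in range(1,k):
        if t[i,4]>6: q=W[l==i];print(n,t[i,4],np.median(q,0).round(0),np.percentile(q,5,axis=0).round(0),np.percentile(q,95,axis=0).round(0))
E
python3 cr.py; python3 -c "
from h import *
seq([nose(-25,72,-12),nose(-25,68,-20),nose(-25,64,-28),nose(-25,62,-38)])"
```

```text
18.8 [-0.55  0.04 -0.  ] [ 0.2  0.  -2.2] [-0.57  0.34  1.97  0.41  1.09 -0.77]
side 117 [471.  46.  99.] [447.  24.  90.] [505.  53. 109.]
side 103 [472.  91.  79.] [448.  74.  67.] [502.  97.  89.]
[0.0772, 0.0003, -0.0167, 0.0, -0.0336, 0.0002] [436. -76. 206.]
[0.1174, -0.0, -0.0377, -0.0, -0.0444, -0.0] [437. -56. 220.]
[0.1201, -0.0, -0.037, 0.0, -0.0444, 0.0] [437. -34. 232.]
[0.1553, -0.0, -0.0582, -0.0, -0.0556, -0.0] [438.  -3. 244.]
```

Request:
{"name": "send_rows", "arguments": {"series": [[0.02,0,-0.004,0,-0.009,0],[0.04,0,-0.008,0,-0.017,0],[0.06,0,-0.012,0,-0.025,0],[0.077,0,-0.0165,0,-0.0335,0],[0.077,0,-0.0165,0,-0.0335,0],[0.077,0,-0.0165,0,-0.0335,0]]}}

```text
time: 19.65
eef_pos: [435.8, -76.2, 205.6]
ee_rot: [-0.109, 0.71, 0.686, 0.113]
ft_force: [0.2, 0.5, -1.9]
gripper_width: 17.7
finger_force: 118.6
```

```bash
python3 cr.py
```

```text
19.65 [-0.24 -0.04  0.03] [ 0.2  0.5 -1.9] [-0.5   0.29  1.98  0.33  1.04 -0.65]
side 139 [467. 118.  52.] [455.  92.  35.] [484. 132.  72.]
```

Request:
{"name": "send_rows", "arguments": {"series": [[0.015,0,-0.048,0,0,0],[0.03,0,-0.095,0,0,0],[0.062,0,-0.19,0,0,0],[0.093,0,-0.285,0,0,0],[0.124,0,-0.38,0,0,0],[0.124,0,-0.38,0,0,0]]}}

```text
time: 20.5
eef_pos: [436.2, -76.5, 286.9]
ee_rot: [-0.107, 0.71, 0.687, 0.113]
ft_force: [-0.3, -0.3, -2.6]
gripper_width: 17.6
finger_force: 118.6
```

```bash
python3 cr.py; python3 -c "
from h import *
A=np.array([455,325,0.]);u=A+[0,0,170]
w=nose(-25,155,-12);s=np.array(w[0])
seq([(s+(u-s)*t+[0,0,20],TY+(1.4-TY)*t,np.radians(-12)*(1-t)) for t in(.33,.66,1)]+[((455,325,12),1.4,0)])"
```

```text
20.5 [-0.36  0.03 -0.02] [-0.3 -0.3 -2.6] [-0.5   0.19  1.86  0.3   1.24 -0.58]
side 18 [ 423. -142.   33.] [ 415. -160.   29.] [ 430. -126.   36.]
side 137 [468. 117.  53.] [456.  90.  35.] [484. 133.  72.]
top 434 [464. 100.  44.] [414.  64.  31.] [489. 131.  77.]
top 21 [448.  83.  33.] [436.  78.  25.] [458.  89.  38.]
[0.5007, -0.0087, 0.0665, -0.0049, 0.022, 0.0135] [437.  23. 304.]
[0.4518, -0.0363, 0.2131, -0.0058, 0.022, 0.0131] [438. 123. 298.]
[0.449, -0.0639, 0.2541, -0.0069, 0.0227, 0.013] [438. 227. 291.]
[-0.445, 0.0, 0.7708, 0.0, 0.0, 0.0] [438. 227. 113.]
```

Request:
{"name": "send_rows", "arguments": {"series": [[0.1,0,0.013,0,0.005,0.003],[0.25,-0.004,0.033,-0.002,0.011,0.007],[0.4,-0.007,0.053,-0.004,0.018,0.011],[0.5,-0.009,0.066,-0.005,0.022,0.0135],[0.5,-0.009,0.066,-0.005,0.022,0.0135]]}}

```text
time: 21.22
eef_pos: [437.1, 24.2, 303.9]
ee_rot: [-0.129, 0.721, 0.667, 0.14]
ft_force: [-0.7, -1.1, -1.9]
gripper_width: 17.7
finger_force: 118.5
```

Request:
{"name": "send_rows", "arguments": {"series": [[0.1,-0.008,0.048,-0.001,0.005,0.003],[0.23,-0.018,0.106,-0.003,0.011,0.007],[0.36,-0.029,0.17,-0.0045,0.018,0.011],[0.452,-0.036,0.213,-0.006,0.022,0.013],[0.452,-0.036,0.213,-0.006,0.022,0.013]]}}

```text
time: 21.85
eef_pos: [437.9, 123.4, 297.8]
ee_rot: [-0.148, 0.73, 0.645, 0.168]
ft_force: [0.2, -0.7, -1.4]
gripper_width: 17.9
finger_force: 118.5
```

Request:
{"name": "send_rows", "arguments": {"series": [[0.1,-0.014,0.056,-0.0015,0.005,0.003],[0.22,-0.03,0.125,-0.0035,0.011,0.007],[0.35,-0.05,0.2,-0.0055,0.018,0.01],[0.449,-0.064,0.254,-0.007,0.0225,0.013],[0.449,-0.064,0.254,-0.007,0.0225,0.013],[0.449,-0.064,0.254,-0.007,0.0225,0.013]]}}

```text
time: 22.6
eef_pos: [438.5, 226.0, 291.7]
ee_rot: [-0.166, 0.739, 0.622, 0.198]
ft_force: [0.2, 0.0, -2.4]
gripper_width: 18.0
finger_force: 118.5
```

```bash
python3 cr.py;python3 st.py
python3 - <<'E'
from h import *
p,d=env.snapshot('top');cv2.imwrite('pics/t8.png',p[:,:,::-1]);W=cloud('top',d)
# height map of dish interior, and ascii colours
T=totr(W);w=W[...,2]
for v in range(150,216,2): print(v,' '.join('%3d'%(w[v,u] if np.isfinite(w[v,u]) else -1) for u in range(268,338,3)))
seq([((455,325,12),1.4,0)])
E
```

```text
22.6 [-0.61  0.1   0.01] [ 0.2  0.  -2.4] [ 0.07  0.16  1.96  0.62  0.98 -0.11]
side 127 [467. 116.  53.] [456.  89.  33.] [480. 131.  73.]
side 27 [332 185   8   5] rgb [89. 78. 65.] W [ 418. -169.   30.] TR [53. 18. 30.]
top 46 [362 172   9   9] rgb [90. 78. 63.] W [463. -90.  33.] TR [134. -24.  33.]
top 43 [375 186   7   8] rgb [88. 75. 60.] W [ 424. -123.   34.] TR [100.  13.  34.]
top 40 [383 187   7   8] rgb [94. 81. 65.] W [ 420. -146.   34.] TR [77. 17. 34.]
top 43 [394 188   8   7] rgb [91. 78. 63.] W [ 419. -177.   33.] TR [46. 16. 33.]
top 46 [394 198   8   8] rgb [88. 74. 59.] W [ 389. -177.   32.] TR [44. 47. 32.]
150 619 627 639 642 641 635 622 622 621 621 621 619 617 613 607 600 538 534 537 546 557 568 568 561
152 620 632 642 640 637 639 621 623 637 635 638 637 634 617 612 608 598 532 542 548 559 567 569 564
154 624 633 643 640 638 635 637 638 638 641 639 639 638 635 632 613 606 597 544 552 558 570 572 566
156 626 635 642 640 639 637 637 639 641 642 640 639 638 638 637 632 628 602 590 551 563 575 572 569
158 629 639 639 638 636 637 637 638 638 638 637 637 636 637 634 
[... 2200 characters left out ...]
702 700 701 700 697 696 690 684 669
204 696 697 700 701 702 704 707 704 706 707 707 706 706 705 703 705 704 703 702 702 696 693 689 676
206 697 702 705 703 705 706 707 708 707 709 711 711 708 708 707 707 706 708 705 704 700 698 691 683
208 703 703 704 708 707 708 707 710 711 710 712 709 711 709 711 711 711 710 709 708 700 698 691 687
210 703 708 708 711 710 711 710 712 714 713 716 714 714 715 715 714 712 713 709 708 707 703 696 692
212 708 709 709 710 711 711 714 716 717 717 717 718 716 718 718 719 716 715 714 711 709 708 702 695
214 710 711 714 715 715 715 717 717 716 719 721 720 719 719 719 718 718 717 715 714 709 709 705 700
[-0.4429, -0.0039, 0.7743, 0.0005, 0.0002, 0.0] [438. 227. 113.]
```

All five stubs are in the trough. Now I'll lower the scoop.

Request:
{"name": "send_rows", "arguments": {"series": [[-0.06,0,0.1,0,0,0],[-0.15,-0.001,0.26,0,0,0],[-0.24,-0.002,0.42,0,0,0],[-0.33,-0.003,0.58,0,0,0],[-0.4,-0.004,0.7,0,0,0],[-0.443,-0.004,0.774,0,0,0],[-0.443,-0.004,0.774,0,0,0]]}}

```text
time: 23.72
eef_pos: [437.9, 227.3, 112.8]
ee_rot: [-0.167, 0.739, 0.622, 0.198]
ft_force: [0.1, 0.3, -1.7]
gripper_width: 17.7
finger_force: 118.7
```

Request:
{"name": "send_rows", "arguments": {"series": [[-0.01,0,0.017,0,0,0],[-0.02,0,0.0345,0,0,0],[-0.025,0,0.043,0,0,0],[-0.025,0,0.043,0,0,0]]}}

```text
time: 24.22
eef_pos: [438.4, 227.6, 104.4]
ee_rot: [-0.166, 0.739, 0.622, 0.199]
ft_force: [1.2, -0.7, 6.4]
gripper_width: 18.0
finger_force: 120.2
```

Request:
{"name": "send_rows", "arguments": {"series": [[-0.0025,0,0.004,0,0,0],[-0.0025,0,0.004,0,0,0]]}}

```text
time: 24.48
eef_pos: [438.0, 227.5, 103.1]
ee_rot: [-0.166, 0.739, 0.623, 0.199]
ft_force: [-0.8, -2.1, 4.8]
gripper_width: 18.2
finger_force: 120.0
```

Request:
{"name": "send_rows", "arguments": {"series": [[0,0,0,0,0,0],[0,0,0,0,0,0],[0,0,0,0,0,0],[0,0,0,0,0,0],[0,0,0,0,0,0],[0,0,0,0,0,0]], "jaw": 0, "squeeze": 20}}

```text
time: 25.22
eef_pos: [437.8, 227.4, 102.5]
ee_rot: [-0.166, 0.739, 0.622, 0.198]
ft_force: [-0.6, 0.2, 0.4]
gripper_width: 85.3
finger_force: 0.0
```

Request:
{"name": "send_rows", "arguments": {"series": [[0,0,-0.1,0,0,0],[0,0,-0.25,0,0,0],[0,0,-0.45,0,0,0],[0,0,-0.65,0,0,0],[0,0,-0.65,0,0,0]]}}

```text
time: 25.85
eef_pos: [427.4, 162.6, 217.0]
ee_rot: [-0.164, 0.739, 0.622, 0.2]
ft_force: [0.5, 0.2, -0.2]
gripper_width: 85.2
finger_force: 0.0
```

```bash
python3 -c "
from h import *
s=env.state();p=s['eef_pos'];r=R.from_quat(np.roll(s['ee_rot'],-1));print(row(p+[-40,-130,150],r))"
```

```text
[-0.2091 -0.0813 -0.9872  0.      0.      0.    ]
```

Request:
{"name": "send_rows", "arguments": {"series": [[-0.209,-0.08,-0.987,0,0,0],[-0.209,-0.08,-0.987,0,0,0],[-0.209,-0.08,-0.987,0,0,0],[-0.209,-0.08,-0.987,0,0,0],[-0.209,-0.08,-0.987,0,0,0]]}}

```text
time: 26.48
eef_pos: [388.0, 33.1, 364.9]
ee_rot: [-0.166, 0.739, 0.622, 0.199]
ft_force: [-0.3, 0.2, -0.8]
gripper_width: 85.5
finger_force: 0.0
```

Request:
{"name": "send_rows", "arguments": {"series": [[-0.8,0.2,-0.5,0,0,0],[-0.8,0.2,-0.5,0,0,0],[-0.8,0.2,-0.5,0,0,0],[-0.8,0.2,-0.5,0,0,0],[-0.8,0.2,-0.5,0,0,0],[-0.8,0.2,-0.5,0,0,0]]}}

```text
time: 27.22
eef_pos: [395.1, -157.8, 371.6]
ee_rot: [-0.167, 0.738, 0.623, 0.198]
ft_force: [-0.6, 0.4, -0.4]
gripper_width: 85.4
finger_force: 0.0
```

```bash
python3 cr.py
python3 - <<'E'
from h import *
p,d=env.snapshot('top');W=cloud('top',d);w=W[...,2];h=cv2.cvtColor(p,cv2.COLOR_RGB2HSV)
for v in range(150,216,2): print(v,' '.join('%3d%s'%(min(w[v,u],999) if np.isfinite(w[v,u]) else -1,'c' if h[v,u,1]<110 and h[v,u,2]>90 else '.') for u in range(268,338,3)))
# scoop: height stats
m=(W[...,1]>255)&(W[...,1]<400)&(W[...,0]>370)&(W[...,0]<540)&(w>25)&(w<60);print('wall z',m.sum(),np.percentile(w[m],[50,99]),np.median(W[m],0))
m=(W[...,1]>190)&(W[...,1]<275)&(W[...,0]>400)&(W[...,0]<480)&(w>60);print('grip top',w[m].max() if m.any() else None)
m=(abs(W[...,0]-442)<105)&(abs(W[...,1]-90)<105)&(w>61)&(w<74)&(h[...,1]>110);print('dish',cv2.minEnclosingCircle(W[m][:,:2].astype('float32')))
E
```

```text
27.225 [-0.22  0.   -0.03] [-0.6  0.4 -0.4] [-0.8   0.16  1.74  0.42  1.57 -0.7 ]
side 37 [ 421. -166.   33.] [ 413. -191.   23.] [ 432. -129.   36.]
side 150 [468. 116.  54.] [446.  90.  35.] [483. 131.  74.]
top 42 [487. 127.  52.] [480. 114.  40.] [495. 137.  70.]
top 29 [464. -90.  34.] [456. -96.  27.] [471. -84.  37.]
top 32 [ 427. -122.   34.] [ 420. -128.   29.] [ 434. -115.   39.]
top 38 [ 420. -177.   33.] [ 414. -185.   26.] [ 429. -169.   37.]
top 33 [ 418. -146.   33.] [ 413. -153.   17.] [ 425. -139.   38.]
150   4c   5c   3c   1c   1c   2c  -2c  71c  67.  64.  61.  64.  63.  63.  66.  68c  68c   2c  -2c  -2c  -1c   0c  -4c  -2c
152   1c  -1c  -3c  -1c   7c  -5c  68c  64.  61.  57.  53.  50.  54.  57.  55.  57.  63.  68c   5c   1c   0c   2c   2c   2c
154   4c   1c   0c   4c   3c  75c  65.  59.  51.  50.  48.  43.  44.  48.  48.  54.  56.  64.  70c   2c  -3c   0c   2c   2c
156  -1c   3c   4c   1c  65c  66.  57.  51.  44.  45.  39.  40.  38.  38.  40.  50.  44.  56.  63.  68c  -2c   1c   0c   2c
158   0c   1c   0c  68c  63.  57.  49.  40.  41.  39.  30.  29.  33.  38.  37
[... 2989 characters left out ...]
37.  -1. 832. 832. 828. 828. 824.
208 837c 837c 837c 838c 838c 839c 837c 838c 838c 838c 838c 838c 837c 838c 837c 839. 835. 835. 836. 832. 831. 832. 830. 826.
210 836c 838c 838c 838c 837c 838c 840c 839c 838c 840c 841c 837c 838c 838c 839c 835. 835. 836. 836. 834. 835. 828. 831. 828.
212 835c 837c 837c 837c 839c 839c 840c 838c 839c 839c 840c 839c 839c 837c 837c 838c 836. 837. 834. 834. 832. 831. 831. 829.
214 836c 835c 838c 838c 839c 838c 837c 839c 840c 840c 840c 840c 840c 839c 839c 838c 839. 836. 836. 834. 833. 833. 831. 831.
wall z 224 [37.21013664 55.26086145] [448.62053732 283.36930819  37.21013664]
grip top 149.07528785207458
dish ((443.3880615234375, 90.86124420166016), 91.91783905029297)
```

```bash
python3 -c "
from h import *
s=env.state();p=s['eef_pos'];r=R.from_quat(np.roll(s['ee_rot'],-1));print(row(p+[30,-190,-60],r))"
```

```text
[-0.9394  0.3074 -0.1948  0.      0.      0.    ]
```

Request:
{"name": "send_rows", "arguments": {"series": [[-0.94,0.31,-0.195,0,0,0],[-0.94,0.31,-0.195,0,0,0],[-0.94,0.31,-0.195,0,0,0],[-0.94,0.31,-0.195,0,0,0],[-0.94,0.31,-0.195,0,0,0],[-0.94,0.31,-0.195,0,0,0]]}}

```text
time: 28.12
eef_pos: [425.3, -348.2, 312.8]
ee_rot: [-0.166, 0.738, 0.623, 0.198]
ft_force: [0.1, 0.8, 0.4]
gripper_width: 85.4
finger_force: 0.0
```

```bash
python3 - <<'E'
from h import *
p,d=env.snapshot('top');W=cloud('top',d);w=W[...,2];h=cv2.cvtColor(p,cv2.COLOR_RGB2HSV);cv2.imwrite('pics/t9.png',p[:,:,::-1])
for v in range(156,208,2): print(v,' '.join('%3d%s'%(min(w[v,u],999) if np.isfinite(w[v,u]) else -1,'c' if h[v,u,1]<110 and h[v,u,2]>90 else '.') for u in range(272,334,3)))
m=(W[...,1]>255)&(W[...,1]<400)&(W[...,0]>370)&(W[...,0]<540)&(w>25)&(w<60);print('wall z',m.sum(),np.percentile(w[m],[50,99]))
b=(w<8)&(W[...,1]>300)&(W[...,1]<390)&(W[...,0]>400)&(W[...,0]<510)&(h[...,2]<130);print('bars',b.sum(),w[b].mean())
E
python3 st.py
```

```text
156   3c   0c   0c  71.  57.  58.  54.  47.  38.  37.  38.  33.  36.  37.  45.  49.  60.  63.  -3c   0c  -2c
158   0c  -1c  71c  61.  56.  44.  41.  31.  29.  32.  30.  32.  38.  36.  43.  47.  51.  56.  68.   5c   0c
160   2c   0c  58.  55.  49.  37.  37.  29.  31.  27.  27.  27.  32.  37.  31.  38.  45.  55.  63.  66c   1c
162  -1c  70.  57.  51.  39.  36.  40c  48c  28.  24.  23.  22.  20.  27.  34.  27.  39.  44.  55.  63.   3c
164  -1c  68.  54.  42.  34.  42c  58c  64c  73c  74c  73c  49c  43c  19.  26.  27.  30.  43.  45.  57.   2c
166  67.  67.  47.  36.  32.  45c  62c  68c  77c  78c  76c  47c  47c  36.  21.  24.  27.  33.  45.  58.  70c
168  69.  56.  45.  27.  25c  46c  54c  69c  73c  76c  70c  47c  45c  37c  20.  21.  27.  37.  41.  51.  69.
170  64.  53.  41.  34.  23.  41c  55c  69c  77c  74c  68c  62c  48c  33c  19.  16.  27.  29.  37.  46.  65.
172  62.  50.  32.  31.  23.  16c  49c  62c  75c  72c  62c  43c  46c  41c  15.  13.  21.  27.  33.  38.  60.
174  58.  44.  34.  27.  19.  13.  13c  48c  69c  69c  61c  40c  43c  40c  13.  11.  19.  27.  28.  38.  57.
176  51.  
[... 1182 characters left out ...]
. 617.
198   2c  68.  52.  32.  25.  20.  16.  13.   7.  14.   1.   0.  10.  13.  12.  14.  29.  34.  -1.  67. 619.
200  -1c  67c  58.  37.  34.  25.  20.  15.   8.  12.  16.  13.  12.  13.  15.  24.  25.  40.  57. 605. 616.
202   6c   0c  66.  48.  31.  31.  24.  20.  12.  11.  11.  15.  14.  18.  20.  26.  34.  43. 595. 607. 613.
204   0c   3c   1c  66.  45.  37.  25.  21.  21.  17.  14.  13.  16.  26.  29.  29.  44.  61. 597. 605. 607.
206  -4c   0c   0c  68c  59.  46.  35.  35.  29.  25.  25.  23.  26.  34.  30.  43.  60. 585. 594. 603. 607.
wall z 228 [37.19670066 57.82190689]
bars 1 0.7564895000560332
side 31 [332 184   8   6] rgb [140. 123. 101.] W [ 419. -169.   31.] TR [54. 17. 31.]
```

```bash
python3 -c "
from plant import env
print(env.hand_in())"
```

```text
the job is handed in; nothing more can be done
None
```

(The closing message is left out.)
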